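# Move the wheel-nut sockets to the new rack in reverse order

### The arm

A 6-joint arm with a two-finger parallel gripper is mounted at the origin on the work surface. World frame = base frame: x ahead of the robot, y to its left, z up, the work surface at z = 0. Lengths are in m, angles in degrees, forces in N, time in s.
With the tool pointing down it reaches from about 0.35 to 0.95 m from the base axis. Payload 17.4 kg.
Tool frame: the origin (TCP) lies at the very end of the fingers, on their centre line; the grasp point (between the pads) lies arm.hold_point_z behind it (arm.hold_point_z is the distance from the TCP to the grasp point, in m); z points along the fingers, y is the line along which they close (so a half turn about z gives the same grasp; the last joint's range is limited). The gripper opens to 93 mm and grips with 3 to 60 N. Pads are 15 mm wide; open, the fingers measure 128 mm over their backs; the gripper's body (75 mm by 188 mm) begins 65 mm behind the grasp point.
Start: joints at [-67.139, 6.646, 82.598, -0, 90.757, -2.166], TCP at [0.286, -0.612, 0.219] pointing down, gripper open.
Joint ranges: [-162.19, 162.19], [-47.58, 125.68], [4.15, 143.07], [-65.23, 245.23], [0.69, 171.88], [-170.13, 170.13]. Speed limits (degrees/s): [108.29, 108.29, 127.2, 180, 180, 180].

### API

Orientations are given as [roll, pitch, yaw] about the fixed x, y, z axes, in that order (R = Rz(yaw) Ry(pitch) Rx(roll)).
In Python, from station import arm, imaging, ticket gives the robot as it stands.
- The arm moves only by the shell command python3 -m pendant 'ROWS'. ROWS is JSON, a list of rows, each a list of 7 numbers: the shift along the world's x, y, z in cm, then the turn, a rotation vector about the world's x, y, z in degrees, then the finger opening in cm, from 0 to 9.3. In form: [[x, y, z, ax, ay, az, claw], ...]. A call has 1 to 8 rows; each row shifts and turns the commanded pose from where the row before left it; what a row does not reach is not made up. A row lasts 1/8 s, in which the tool goes at most 62.5 mm and 10.7 degrees, less where a joint would pass 70% of its speed; a pose out of reach is approached as far as the arm can. A call with a gripper value outside its range is refused whole. The fingers move at their own pace and stop on an object; the grip force is fixed at half the most. Time passes only in rows, so rows that do not move let the fingers close. It gives the time, the measured TCP pose, the force, the opening and the grip force at its end, in the units of the state.
- arm.state(): the state, without advancing time (a new reading comes with each control period).
- imaging.camera(name): name is "scene" or "top" or "wrist"; returns (picture, depth): 480x640x3 uint8, red, green, blue; 480x640 float32, m along the optical axis (not along the pixel's ray), 0 where there is no reading.
- imaging.camera_params(name): a dict with "mtx" (3x3 intrinsics, pixels), "cam_to_world" (4x4, takes a point from camera to world coordinates); the wrist camera has in their place "tool_from_camera" (4x4, takes a point from camera to tool coordinates, whose origin is the TCP and whose axes are the flange's). Camera axes: x right, y down, z forward; pixel columns grow to the right and rows downward; lengths in m; the calibration is good to about 2 mm. A picture is of the moment at which its call begins: read the wrist's pose just before it. camera_params takes no time and is no camera call.
- ticket.sign_off(): hands the job in; it is judged then, once.
Trained networks look in the newest picture that a camera, given by its name, has taken for a name from the list of things; names that differ only in an ending like _2 or _b are one class to them, and where a whole thing is asked for, a point or a joint stands for the part that bears it (a point fixed in the world has none). Each returns a list of dicts, best first, with "score" (0 to 1); they miss things now and then, are a little off and sometimes report something else, mostly with a low value. They report only what shows in the picture. A call takes as long as a camera call.
- imaging.look_for(camera, query): "position" ([x, y, z] in m, in world coordinates, good to about 4 mm: the middle of the surface that is visible of it).
The state is a dict: "time_s": time; "joints": joint angles; "joint_vel": joint speeds; "joint_efforts": joint torques, N m; "tcp_pos": TCP position; "eef_rot": TCP orientation; "contact_force": force on the tool from outside, world axes, zero at the start; "ft_torque": the same for the moment, N m; "opening": finger opening in m; "gripper_force": force on a finger pad.
Only numpy, scipy, OpenCV 4.12 (cv2) and the standard library are available. Lean on these libraries where they do the work, as an engineer would, in place of code of your own. Each camera call takes 0.05 s, during which the arm holds its last target. There are 200 camera calls.

### The job

Move the four coloured wheel-nut sockets from the old wooden rack to the empty aluminium rack, each standing upright on the floor of its own pocket, in the reverse order: the one that stood at one end of the wooden rack's row goes to the opposite end of the aluminium rack's row, and so on along the row. The racks are turned only a little, so left and right mean the same for both. Do not shift the tape, the tin or the drill.

Things in the scene. Friction and masses are not known exactly. Their poses are not given: they have to be found in the camera images.
- old_rack: Fixed light-wood rack, full at the start, with a 26 mm wide, 16 mm high ledge on the robot's side for the tags. Four pockets in a row, block 56 (x) x 240 (y) mm. Origin: centre of its underside on the bench; y along the row to the robot's left (turned up to 0.3 rad), x away from the robot. Pocket centres at x = 0, y = -88.5, -29.5, 29.5, 88.5 mm; inside 48 (x) x 55 (y) mm, floor 5, rim 24 mm above the bench.
- new_rack: Fixed aluminium rack, empty at the start, no tags. Four pockets in a row, block 56 (x) x 240 (y) mm. Origin: centre of its underside on the bench; y along the row to the robot's left (turned up to 0.3 rad), x away from the robot. Pocket centres at x = 0, y = -88.5, -29.5, 29.5, 88.5 mm; inside 48 (x) x 55 (y) mm, floor 5, rim 24 mm above the bench.
- socket_blue: Loose deep wheel-nut socket: upright cylinder 80 mm high, about 250 g. Blue plastic sleeve, 32 mm diameter from 12 to 74 mm up, to grip; steel foot of 30 mm and steel drive end of 20 mm diameter. Origin: centre of its underside, z up its axis. Starts standing in a pocket of the wooden rack, within 6 mm of its centre.
- tag_blue: Flat blue tag, 20 x 36 x 6 mm, fixed on the ledge of the wooden rack, its centre 41 mm from the centre of the pocket beside it, on the robot's side; it marks the pocket in which the blue socket starts, and stays there. Origin: centre of its underside, 16 mm above the bench.
- socket_yellow: Loose deep wheel-nut socket: upright cylinder 80 mm high, about 250 g. Yellow plastic sleeve, 32 mm diameter from 12 to 74 mm up, to grip; steel foot of 30 mm and steel drive end of 20 mm diameter. Origin: centre of its underside, z up its axis. Starts standing in a pocket of the wooden rack, within 6 mm of its centre.
- tag_yellow: Flat yellow tag, 20 x 36 x 6 mm, fixed on the ledge of the wooden rack, its centre 41 mm from the centre of the pocket beside it, on the robot's side; it marks the pocket in which the yellow socket starts, and stays there. Origin: centre of its underside, 16 mm above the bench.
- socket_red: Loose deep wheel-nut socket: upright cylinder 80 mm high, about 250 g. Red plastic sleeve, 32 mm diameter from 12 to 74 mm up, to grip; steel foot of 30 mm and steel drive end of 20 mm diameter. Origin: centre of its underside, z up its axis. Starts standing in a pocket of the wooden rack, within 6 mm of its centre.
- tag_red: Flat red tag, 20 x 36 x 6 mm, fixed on the ledge of the wooden rack, its centre 41 mm from the centre of the pocket beside it, on the robot's side; it marks the pocket in which the red socket starts, and stays there. Origin: centre of its underside, 16 mm above the bench.
- socket_green: Loose deep wheel-nut socket: upright cylinder 80 mm high, about 250 g. Green plastic sleeve, 32 mm diameter from 12 to 74 mm up, to grip; steel foot of 30 mm and steel drive end of 20 mm diameter. Origin: centre of its underside, z up its axis. Starts standing in a pocket of the wooden rack, within 6 mm of its centre.
- tag_green: Flat green tag, 20 x 36 x 6 mm, fixed on the ledge of the wooden rack, its centre 41 mm from the centre of the pocket beside it, on the robot's side; it marks the pocket in which the green socket starts, and stays there. Origin: centre of its underside, 16 mm above the bench.
- tape: Bystander: loose roll of orange tape lying flat, 90 mm outer diameter, 24 mm high, beyond the racks. Origin: centre of its underside.
- tin: Bystander: loose white tin with paper label standing at the far left, 66 mm diameter, 105 mm high. Origin: centre of its underside.
- drill: Bystander: loose orange and black cordless drill lying on its side at the far right, about 235 mm long, 64 mm high. Origin: on its underside, below the motor housing.

How it is judged:
By the outcome, as a careful person would: the job done as asked, in the order asked, and still so for the second after the job is handed in, with the robot touching nothing.
It also fails if it takes over 96 s, if anything falls off the work surface, if the arm or the gripper's body presses on something with over 40 N, if the wrist force passes 120 N, or if a joint passes its speed limit or range.

## Working session

There is one attempt and no reset: what is moved stays moved. The work goes in short steps, Python scripts to look and compute and a shell command to move; the robot and the scene stay as the last step left them, time stands still between calls to the robot, and variables do not carry over. Pictures are saved under pics/ and viewed, at most 14 in all, crops included, and the job is handed in when it is done.

```bash
ls; mkdir -p pics; python3 - <<'E'
from station import arm, imaging
import cv2, numpy as np
s=arm.state(); print(s['time_s'],s['tcp_pos'],s['eef_rot'],s['opening'],arm.hold_point_z)
for c in ['top','scene']:
    p,d=imaging.camera(c); cv2.imwrite(f'pics/{c}0.png',p[:,:,::-1])
    if c=='top':
        np.savez('top0.npz',p=p,d=d)
        P=imaging.camera_params(c);print(P)
        for n in ['old_rack','new_rack']+[a+'_'+b for a in['socket','tag'] for b in ['blue','yellow','red','green']]+['tape','tin','drill']:
            print(n,[(np.round(r['position'],3).tolist(),round(r['score'],2)) for r in imaging.look_for(c,n)[:2]])
E
```

```text
pics
0.0 [ 0.28546225 -0.61143825  0.21794704] [-1.79935400e+02 -3.86767928e-03  2.50247154e+01] 0.09312950704766945 0.0188
{'mtx': array([[458.0665556 ,   0.        , 322.35056878],
       [  0.        , 458.0665556 , 241.7580503 ],
       [  0.        ,   0.        ,   1.        ]]), 'cam_to_world': array([[ 0.0265952 , -0.99838439,  0.05021262,  0.56805891],
       [-0.99941211, -0.02764259, -0.02028115, -0.01253611],
       [ 0.02163639, -0.04964372, -0.99853261,  0.86172135],
       [ 0.        ,  0.        ,  0.        ,  1.        ]])}
old_rack [([0.551, -0.172, 0.018], 0.96)]
new_rack [([0.493, 0.205, 0.003], 0.73)]
socket_blue [([0.749, 0.02, 0.021], 0.43)]
socket_yellow [([0.563, -0.138, 0.08], 0.79), ([0.55, -0.173, 0.016], 0.67)]
socket_red [([0.555, -0.084, 0.076], 0.61), ([0.527, -0.204, 0.022], 0.43)]
socket_green [([0.574, -0.25, 0.075], 0.59)]
tag_blue [([0.529, -0.203, 0.022], 0.8), ([0.573, -0.193, 0.08], 0.44)]
tag_yellow [([0.523, -0.146, 0.024], 0.63)]
tag_red [([0.529, -0.206, 0.023], 0.59), ([0.514, -0.089, 0.02], 0.46)]
tag_green [([0.539, -0.264, 0.02], 0.54), ([0.518, -0.091, 0.023], 0.44)]
tape [([0.749, 0.02, 0.024], 0.77)]
tin [([0.701, 0.321, 0.108], 0.71)]
drill [([0.708, -0.356, 0.054], 0.74)]
```

View pics/top0.png

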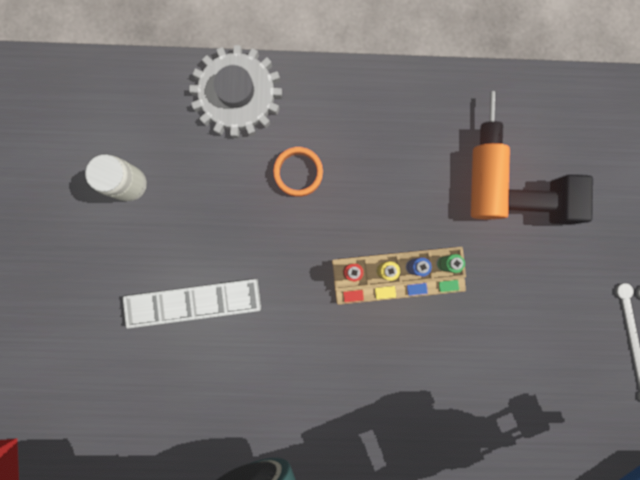

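View pics/scene0.png

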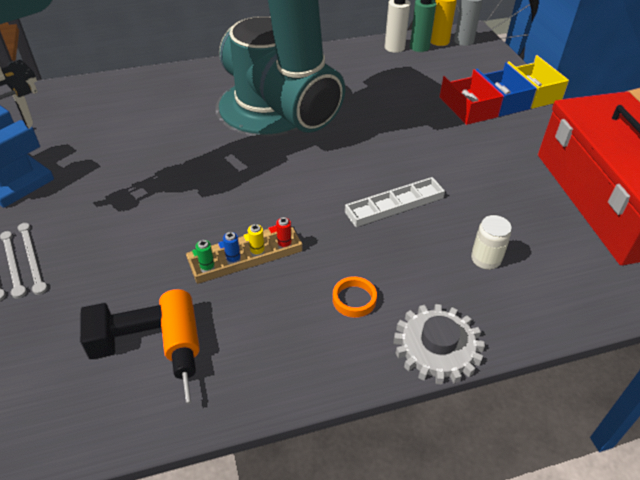

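The top view shows the wooden rack's row from left to right as red (353,271), yellow (390,271), blue (422,267), green (456,263), with each tag matching its socket. The empty rack is at (192,303). So the aluminium rack, from left to right, must be green, blue, yellow, red.

```bash
cat > h.py <<'E'
import numpy as np, cv2
def cloud(d,K,T):
    v,u=np.mgrid[:480,:640]
    c=np.stack([(u-K[0,2])/K[0,0]*d,(v-K[1,2])/K[1,1]*d,d,np.ones_like(d)],-1)
    w=(c@T.T)[...,:3]; w[d<=0]=np.nan; return w
E
python3 - <<'E'
from h import *
from station import imaging
z=np.load('top0.npz');P=imaging.camera_params('top')
w=cloud(z['d'].astype(float),P['mtx'],P['cam_to_world'])
X,Y,Z=np.nan_to_num(w,nan=-9).transpose(2,0,1)
print('bench z',np.median(Z[350:380,300:400]))
def box(m): return (X>m[0])&(X<m[1])&(Y>m[2])&(Y<m[3])
m=box((.5,.62,-.32,-.04))&(Z>.072)&(Z<.1)
n,l,st,ce=cv2.connectedComponentsWithStats(m.astype(np.uint8))
for i in range(1,n):
    if st[i,4]>20:
        k=l==i;r=cv2.minEnclosingCircle(np.stack([X[k],Y[k]],1).astype(np.float32)*1000)
        print('sock',np.round([X[k].mean(),Y[k].mean(),Z[k].max()],4),np.round(r[0],1),round(r[1],1),ce[i])
def rect(m):
    pts=np.stack([X[m],Y[m]],1).astype(np.float32)*1000
    print(cv2.minAreaRect(pts),len(pts),np.median(Z[m]))
m=box((.42,.58,.07,.34))&(Z>.019)&(Z<.03);rect(m)
m=box((.42,.58,.07,.34))&(Z>.010)&(Z<.03);rect(m)
m=box((.48,.64,-.32,-.03))&(Z>.010)&(Z<.03);rect(m)
E
```

```text
bench z 0.00025904006751992226
sock [ 0.5775 -0.2565  0.0885] [ 577.2 -258. ] 16.0 [454.97491039 262.83512545]
sock [ 0.5699 -0.1991  0.0905] [ 569.9 -200.1] 16.2 [421.5729927  266.37226277]
sock [ 0.5574 -0.0829  0.0882] [557.3 -83.2] 15.6 [353.53558052 271.91385768]
sock [ 0.5613 -0.1449  0.0894] [ 561.2 -145.7] 15.8 [389.90774908 270.55719557]
((492.910400390625, 204.28170776367188), (56.0418815612793, 240.60543823242188), 8.929656982421875) 1013 0.024006039364810272
((492.940673828125, 204.26242065429688), (56.09199905395508, 240.6526336669922), 8.91841983795166) 1245 0.023561780532643906
((553.0645751953125, -173.70703125), (82.1686019897461, 240.90611267089844), 7.30600118637085) 2839 0.021659937832319565
```

```bash
python3 -m pendant '[[3.65,4.42,-0.87,0,0,9.1,7],[3.65,4.42,-0.87,0,0,9.1,7],[3.65,4.42,-0.87,0,0,9.1,7],[3.65,4.42,-0.87,0,0,9.1,7],[3.65,4.42,-0.87,0,0,9.1,7],[3.65,4.42,-0.87,0,0,9.1,7],[3.65,4.42,-0.87,0,0,9.1,7],[3.65,4.42,-0.87,0,0,9.1,7]]'; python3 -m pendant '[[0,0,0,0,0,0,7],[0,0,0,0,0,0,7]]'
```

```text
time_s: 1.75
tcp_pos: [0.5785, -0.2564, 0.149]
eef_rot: [180.0, 0.0, 98.1]
contact_force: [1.0, -0.3, -0.1]
opening: 0.0697
gripper_force: 0.0
time_s: 2.0
tcp_pos: [0.5774, -0.2582, 0.1491]
eef_rot: [-180.0, 0.0, 97.8]
contact_force: [-0.6, -1.1, -0.1]
opening: 0.0698
gripper_force: 0.0
```

```bash
python3 -m pendant '[[0,0.05,-4,0,0,0,7],[0,0,-4,0,0,0,7],[0,0,-3.1,0,0,0,7],[0,0,0,0,0,0,7],[0,0,0,0,0,0,2],[0,0,0,0,0,0,2],[0,0,0,0,0,0,2],[0,0,0,0,0,0,2]]'
```

```text
time_s: 3.0
tcp_pos: [0.5777, -0.2576, 0.0386]
eef_rot: [180.0, 0.0, 97.8]
contact_force: [-0.9, -1.0, -0.1]
opening: 0.0346
gripper_force: 0.0
```

```bash
python3 -m pendant '[[0,0,0,0,0,0,2],[0,0,0,0,0,0,2],[0,0,2,0,0,0,2],[0,0,4.5,0,0,0,2],[0,0,4.5,0,0,0,2],[0,0,0,0,0,0,2]]'
```

```text
time_s: 3.75
tcp_pos: [0.5789, -0.2581, 0.1531]
eef_rot: [179.7, 0.2, 97.8]
contact_force: [-0.2, -0.2, -4.1]
opening: 0.0312
gripper_force: 30.0
```

```bash
python3 -m pendant '[[-0.98,5.5,0,0,0,0,2],[-0.98,5.5,0,0,0,0,2],[-0.98,5.5,0,0,0,0,2],[-0.98,5.5,0,0,0,0,2],[-0.98,5.5,0,0,0,0,2],[-0.98,5.5,0,0,0,0,2],[-0.98,5.5,0,0,0,0,2],[-0.98,5.5,0,0,0,0,2]]'; python3 -m pendant '[[-0.98,5.5,0,0,0,0,2],[-0.98,5.5,0,0,0,0,2],[0,0,0,0,0,1,2],[0,0,0,0,0,0,2],[0,0,0,0,0,0,2]]'
python3 - <<'E'
from station import arm,imaging
import cv2
s=arm.state();print(s['tcp_pos'],s['opening'],s['joints'])
p,d=imaging.camera('wrist');cv2.imwrite('pics/w1.png',p[:,:,::-1])
E
```

```text
time_s: 4.75
tcp_pos: [0.4981, 0.1841, 0.1475]
eef_rot: [-180.0, 0.0, 97.8]
contact_force: [0.4, 1.3, -3.3]
opening: 0.0317
gripper_force: 30.0
time_s: 5.38
tcp_pos: [0.4797, 0.2915, 0.1478]
eef_rot: [-180.0, 0.0, 98.7]
contact_force: [0.0, 0.9, -3.8]
opening: 0.0315
gripper_force: 30.0
[0.47971338 0.29147949 0.14779651] 0.03148297895545728 [ 2.86837918e+01 -5.96664822e+00  1.01859598e+02 -7.78975022e-03
  8.41320980e+01  1.99417733e+01]
```

View pics/w1.png

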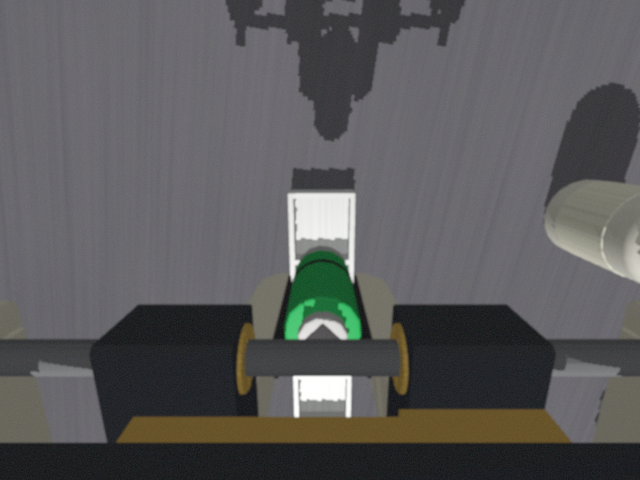

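The green socket is held upright, and its foot shows at (322,258). Its target pocket, at the rack's left end, is just beyond at (322,215). I'll project the drop point as a check.

```bash
python3 - <<'E'
from station import imaging
import numpy as np
P=imaging.camera_params('wrist');T=np.linalg.inv(P['tool_from_camera']);K=P['mtx']
for z in (.038+.0788-.148+.03,.0,.124,.143): # tool z forward: height=.1478-z
    c=T@[0,0,z,1];q=K@c[:3];print(z,q[:2]/q[2])
E
```

```text
-0.0012000000000000066 [322.81456941 290.66576583]
0.0 [322.80794967 289.70674791]
0.124 [322.39917884 230.48707769]
0.143 [322.36367619 225.34371724]
```

```bash
python3 -m pendant '[[0,0,-4,0,0,0,2],[0,0,-4,0,0,0,2],[0,0,-2,0,0,0,2],[0,0,-0.9,0,0,0,2],[0,0,0,0,0,0,2],[0,0,0,0,0,0,2],[0,0,0,0,0,0,2]]'
```

```text
time_s: 6.3
tcp_pos: [0.4799, 0.2927, 0.0399]
eef_rot: [179.9, -0.0, 98.8]
contact_force: [0.2, -0.2, -3.7]
opening: 0.0312
gripper_force: 30.0
```

```bash
python3 -m pendant '[[0,0,-0.1,0,0,0,2],[0,0,0,0,0,0,2],[0,0,0,0,0,0,3.8],[0,0,0,0,0,0,5],[0,0,0,0,0,0,6],[0,0,0,0,0,0,7],[0,0,0,0,0,0,7]]'; python3 -m pendant '[[0,0,4,0,0,0,7],[0,0,4,0,0,0,7],[0,0,3,0,0,0,7],[0,0,0,0,0,0,7]]'
```

```text
time_s: 7.18
tcp_pos: [0.4796, 0.2924, 0.0381]
eef_rot: [180.0, 0.0, 98.8]
contact_force: [-0.6, -1.0, -0.7]
opening: 0.0694
gripper_force: 0.0
time_s: 7.68
tcp_pos: [0.4804, 0.2929, 0.1506]
eef_rot: [179.8, -0.1, 98.8]
contact_force: [-0.1, 0.7, -1.1]
opening: 0.0705
gripper_force: 0.0
```

```bash
python3 -m pendant '[[1,-5.46,0,0,0,0,7],[1,-5.46,0,0,0,0,7],[1,-5.46,0,0,0,0,7],[1,-5.46,0,0,0,0,7],[1,-5.46,0,0,0,0,7],[1,-5.46,0,0,0,0,7],[1,-5.46,0,0,0,0,7],[1,-5.46,0,0,0,0,7]]'; python3 -m pendant '[[1,-5.46,0,0,0,-1,7],[0,0,0,0,0,0,7],[0,0,0,0,0,0,7],[0,0,0,0,0,0,7]]'
python3 - <<'E'
from station import arm,imaging
import cv2
s=arm.state();print(s['tcp_pos'])
p,d=imaging.camera('scene');cv2.imwrite('pics/s2.png',p[150:300,150:500,::-1])
E
```

```text
time_s: 8.68
tcp_pos: [0.5593, -0.1461, 0.1469]
eef_rot: [-179.9, -0.0, 98.8]
contact_force: [-0.7, 0.2, -0.8]
opening: 0.0697
gripper_force: 0.0
time_s: 9.18
tcp_pos: [0.5694, -0.1978, 0.1477]
eef_rot: [-180.0, -0.0, 97.9]
contact_force: [-0.5, -1.3, -0.3]
opening: 0.0699
gripper_force: 0.0
[ 0.56943465 -0.19782115  0.14773374]
```

View pics/s2.png

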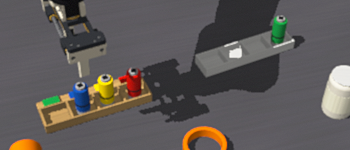

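Green stands upright in the left-end pocket (crop 278,30), and the gripper is above blue. Next I'll pick up blue.

```bash
python3 -m pendant '[[0.05,-0.15,-4,0,0,0,7],[0,0,-4,0,0,0,7],[0,0,-2.9,0,0,0,7],[0,0,0,0,0,0,7],[0,0,0,0,0,0,2],[0,0,0,0,0,0,2],[0,0,0,0,0,0,2],[0,0,0,0,0,0,2]]';python3 -m pendant '[[0,0,0,0,0,0,2],[0,0,0,0,0,0,2],[0,0,2,0,0,0,2],[0,0,4.5,0,0,0,2],[0,0,4.5,0,0,0,2],[0,0,0,0,0,0,2]]'
```

```text
time_s: 10.22
tcp_pos: [0.5702, -0.2005, 0.0396]
eef_rot: [180.0, 0.0, 97.8]
contact_force: [-0.1, 1.0, 0.1]
opening: 0.0351
gripper_force: 0.0
time_s: 10.98
tcp_pos: [0.5714, -0.201, 0.1541]
eef_rot: [179.7, 0.2, 97.8]
contact_force: [0.6, -0.1, -2.2]
opening: 0.0317
gripper_force: 30.0
```

```bash
python3 -m pendant '[[-1.02,5.41,0,0,0,0,2],[-1.02,5.41,0,0,0,0,2],[-1.02,5.41,0,0,0,0,2],[-1.02,5.41,0,0,0,0,2],[-1.02,5.41,0,0,0,0,2],[-1.02,5.41,0,0,0,0,2],[-1.02,5.41,0,0,0,0,2],[-1.02,5.41,0,0,0,0,2]]'; python3 -m pendant '[[0,0,0,0,0,1,2],[0,0,0,0,0,0,2],[0,0,0,0,0,0,2]]'
```

```text
time_s: 11.98
tcp_pos: [0.4874, 0.2339, 0.1485]
eef_rot: [-180.0, 0.0, 97.8]
contact_force: [0.8, -0.3, -2.6]
opening: 0.0318
gripper_force: 30.0
time_s: 12.35
tcp_pos: [0.4886, 0.2314, 0.1488]
eef_rot: [-180.0, 0.0, 98.7]
contact_force: [-0.1, -0.6, -3.2]
opening: 0.0313
gripper_force: 30.0
```

```bash
python3 -m pendant '[[0,0.1,-4,0,0,0,2],[0,0,-4,0,0,0,2],[0,0,-2,0,0,0,2],[0,0,-0.85,0,0,0,2],[0,0,0,0,0,0,2],[0,0,0,0,0,0,2]]'; python3 -m pendant '[[0,0,-0.1,0,0,0,2],[0,0,0,0,0,0,2],[0,0,0,0,0,0,3.8],[0,0,0,0,0,0,5],[0,0,0,0,0,0,6],[0,0,0,0,0,0,7],[0,0,0,0,0,0,7]]'; python3 -m pendant '[[0,0,4,0,0,0,7],[0,0,4,0,0,0,7],[0,0,3,0,0,0,7],[0,0,0,0,0,0,7]]'
```

```text
time_s: 13.1
tcp_pos: [0.4891, 0.2336, 0.0419]
eef_rot: [179.9, -0.0, 98.8]
contact_force: [-0.2, 0.9, -2.3]
opening: 0.0315
gripper_force: 30.0
time_s: 13.98
tcp_pos: [0.4884, 0.2334, 0.0396]
eef_rot: [-180.0, -0.0, 98.8]
contact_force: [-0.4, 0.5, -0.3]
opening: 0.0694
gripper_force: 0.0
time_s: 14.48
tcp_pos: [0.4893, 0.2337, 0.152]
eef_rot: [179.8, -0.1, 98.8]
contact_force: [1.1, -0.6, -0.2]
opening: 0.0702
gripper_force: 0.0
```

```bash
python3 -m pendant '[[1.04,-5.4,0,0,0,0,7],[1.04,-5.4,0,0,0,0,7],[1.04,-5.4,0,0,0,0,7],[1.04,-5.4,0,0,0,0,7],[1.04,-5.4,0,0,0,0,7],[1.04,-5.4,0,0,0,0,7],[1.04,-5.4,0,0,0,-1,7]]'; python3 -m pendant '[[0,0,0,0,0,0,7],[0,0,0,0,0,0,7],[0,0,0,0,0,0,7]]'
```

```text
time_s: 15.35
tcp_pos: [0.561, -0.1464, 0.1483]
eef_rot: [-179.9, -0.0, 97.8]
contact_force: [0.0, 0.7, 0.2]
opening: 0.0696
gripper_force: 0.0
time_s: 15.72
tcp_pos: [0.5611, -0.1435, 0.1492]
eef_rot: [-180.0, -0.0, 97.9]
contact_force: [-0.5, 0.5, -0.4]
opening: 0.0701
gripper_force: 0.0
```

```bash
python3 -m pendant '[[0,-0.15,-4,0,0,0,7],[0,0,-4,0,0,0,7],[0,0,-3,0,0,0,7],[0,0,0,0,0,0,7],[0,0,0,0,0,0,2],[0,0,0,0,0,0,2],[0,0,0,0,0,0,2],[0,0,0,0,0,0,2]]';python3 -m pendant '[[0,0,0,0,0,0,2],[0,0,0,0,0,0,2],[0,0,2,0,0,0,2],[0,0,4.5,0,0,0,2],[0,0,4.5,0,0,0,2],[0,0,0,0,0,0,2]]'
```

```text
time_s: 16.73
tcp_pos: [0.5614, -0.1462, 0.04]
eef_rot: [180.0, 0.0, 97.8]
contact_force: [-0.1, 0.0, 0.7]
opening: 0.0346
gripper_force: 0.0
time_s: 17.48
tcp_pos: [0.5626, -0.1465, 0.1544]
eef_rot: [179.7, 0.1, 97.8]
contact_force: [1.0, -0.5, -3.5]
opening: 0.0317
gripper_force: 30.0
```

```bash
python3 -m pendant '[[-1.07,5.35,0,0,0,0,2],[-1.07,5.35,0,0,0,0,2],[-1.07,5.35,0,0,0,0,2],[-1.07,5.35,0,0,0,0,2],[-1.07,5.35,0,0,0,0,2],[-1.07,5.35,0,0,0,1,2],[0,0,0,0,0,0,2],[0,0,0,0,0,0,2]]'; python3 -m pendant '[[0,0,0,0,0,0,2],[0,0,0,0,0,0,2]]'
```

```text
time_s: 18.48
tcp_pos: [0.4967, 0.1747, 0.149]
eef_rot: [-179.9, 0.0, 98.9]
contact_force: [-0.0, 0.0, -3.2]
opening: 0.0313
gripper_force: 30.0
time_s: 18.73
tcp_pos: [0.4972, 0.174, 0.1495]
eef_rot: [-180.0, 0.0, 98.7]
contact_force: [-0.2, -0.1, -3.1]
opening: 0.0318
gripper_force: 30.0
```

```bash
python3 -m pendant '[[0,0.05,-4,0,0,0,2],[0,0,-4,0,0,0,2],[0,0,-2,0,0,0,2],[0,0,-0.85,0,0,0,2],[0,0,0,0,0,0,2],[0,0,0,0,0,0,2]]'; python3 -m pendant '[[0,0,-0.1,0,0,0,2],[0,0,0,0,0,0,2],[0,0,0,0,0,0,3.8],[0,0,0,0,0,0,5],[0,0,0,0,0,0,6],[0,0,0,0,0,0,7],[0,0,0,0,0,0,7]]'; python3 -m pendant '[[0,0,4,0,0,0,7],[0,0,4,0,0,0,7],[0,0,3,0,0,0,7],[0,0,0,0,0,0,7]]'
```

```text
time_s: 19.48
tcp_pos: [0.4978, 0.1755, 0.0424]
eef_rot: [179.9, -0.0, 98.8]
contact_force: [-0.4, -1.2, -2.5]
opening: 0.0317
gripper_force: 30.0
time_s: 20.35
tcp_pos: [0.497, 0.1754, 0.0401]
eef_rot: [-180.0, -0.0, 98.8]
contact_force: [0.5, -0.4, -0.2]
opening: 0.0692
gripper_force: 0.0
time_s: 20.85
tcp_pos: [0.498, 0.1756, 0.1525]
eef_rot: [179.8, -0.0, 98.8]
contact_force: [0.8, -0.8, 0.1]
opening: 0.0698
gripper_force: 0.0
```

```bash
python3 -m pendant '[[1.2,-5.16,0,0,0,0,7],[1.2,-5.16,0,0,0,0,7],[1.2,-5.16,0,0,0,0,7],[1.2,-5.16,0,0,0,0,7],[1.2,-5.16,0,0,0,-1,7],[0,0,0,0,0,0,7],[0,0,0,0,0,0,7],[0,0,0,0,0,0,7]]'
```

```text
time_s: 21.85
tcp_pos: [0.5568, -0.0816, 0.1497]
eef_rot: [-180.0, -0.0, 97.9]
contact_force: [-0.4, 0.6, -0.2]
opening: 0.07
gripper_force: 0.0
```

```bash
python3 -m pendant '[[0.05,-0.1,-4,0,0,0,7],[0,0,-4,0,0,0,7],[0,0,-3.1,0,0,0,7],[0,0,0,0,0,0,7],[0,0,0,0,0,0,2],[0,0,0,0,0,0,2],[0,0,0,0,0,0,2],[0,0,0,0,0,0,2]]';python3 -m pendant '[[0,0,0,0,0,0,2],[0,0,0,0,0,0,2],[0,0,2,0,0,0,2],[0,0,4.5,0,0,0,2],[0,0,4.5,0,0,0,2],[0,0,0,0,0,0,2]]'
```

```text
time_s: 22.85
tcp_pos: [0.5577, -0.0837, 0.0395]
eef_rot: [180.0, 0.0, 97.8]
contact_force: [0.6, 0.0, 0.0]
opening: 0.0347
gripper_force: 0.0
time_s: 23.6
tcp_pos: [0.559, -0.0839, 0.1538]
eef_rot: [179.7, 0.1, 97.8]
contact_force: [-0.9, -0.1, -2.8]
opening: 0.0318
gripper_force: 30.0
```

```bash
python3 -m pendant '[[-1.27,5,0,0,0,0,2],[-1.27,5,0,0,0,0,2],[-1.27,5,0,0,0,0,2],[-1.27,5,0,0,0,1,2],[0,0,0,0,0,0,2],[0,0,0,0,0,0,2],[0,0,0,0,0,0,2]]'
```

```text
time_s: 24.48
tcp_pos: [0.5069, 0.1154, 0.1488]
eef_rot: [-180.0, 0.0, 98.8]
contact_force: [-0.3, 0.0, -3.2]
opening: 0.0312
gripper_force: 30.0
```

```bash
python3 -m pendant '[[0,0.1,-4,0,0,0,2],[0,0,-4,0,0,0,2],[0,0,-2,0,0,0,2],[0,0,-0.85,0,0,0,2],[0,0,0,0,0,0,2],[0,0,0,0,0,0,2]]'; python3 -m pendant '[[0,0,-0.1,0,0,0,2],[0,0,0,0,0,0,2],[0,0,0,0,0,0,3.8],[0,0,0,0,0,0,5],[0,0,0,0,0,0,6],[0,0,0,0,0,0,7],[0,0,0,0,0,0,7]]'; python3 -m pendant '[[0,0,4,0,0,0,7],[0,0,4,0,0,0,7],[0,0,3,0,0,0,7],[0,0,0,0,0,0,7]]'; python3 -m pendant '[[0,-5.5,1,0,0,0,7],[0,-5.5,1,0,0,0,7],[0,-5.5,1,0,0,0,7],[0,-5.5,1,0,0,0,7],[0,-5.5,0,0,0,0,7],[0,-5.5,0,0,0,0,7],[0,0,0,0,0,0,7],[0,0,0,0,0,0,7]]'
python3 - <<'E'
from h import *
from station import imaging
P=imaging.camera_params('top');p,d=imaging.camera('top');cv2.imwrite('pics/t3.png',p[:,:,::-1])
w=cloud(d.astype(float),P['mtx'],P['cam_to_world'])
X,Y,Z=np.nan_to_num(w,nan=-9).transpose(2,0,1)
m=(X>.44)&(X<.56)&(Y>.07)&(Y<.34)&(Z>.072)&(Z<.1)
n,l,st,ce=cv2.connectedComponentsWithStats(m.astype(np.uint8))
for i in range(1,n):
    k=l==i;r=cv2.minEnclosingCircle(np.stack([X[k],Y[k]],1).astype(np.float32)*1000)
    print(st[i,4],Z[k].max(),np.median(Z[k]),np.round(r[0],1),round(r[1],1),ce[i])
for o in ['tape','tin','drill']: print(o,imaging.look_for('top',o)[0])
E
```

```text
time_s: 25.22
tcp_pos: [0.5074, 0.1174, 0.0419]
eef_rot: [179.9, -0.0, 98.8]
contact_force: [0.1, -0.6, -2.4]
opening: 0.0316
gripper_force: 30.0
time_s: 26.1
tcp_pos: [0.5068, 0.1174, 0.0396]
eef_rot: [180.0, 0.0, 98.8]
contact_force: [0.2, -0.8, 0.1]
opening: 0.069
gripper_force: 0.0
time_s: 26.6
tcp_pos: [0.5077, 0.1175, 0.152]
eef_rot: [179.8, -0.0, 98.8]
contact_force: [-0.6, -0.7, -0.9]
opening: 0.07
gripper_force: 0.0
time_s: 27.6
tcp_pos: [0.5065, -0.2123, 0.1885]
eef_rot: [-179.9, -0.1, 98.8]
contact_force: [-0.2, 0.8, 0.6]
opening: 0.0698
gripper_force: 0.0
280 0.08823045141601726 0.0801289225190111 [507.1 117.3] 15.9 [234.97857143 298.39285714]
285 0.08883573397034172 0.08043173966816175 [497.6 175.6] 15.9 [200.37894737 303.20701754]
290 0.08798387316893408 0.07995925639118029 [488.8 233. ] 16.2 [166.12413793 307.50689655]
300 0.08905971181081285 0.08017542931520827 [479.6 290.7] 16.6 [131.3        311.93666667]
tape {'position': [0.7483, 0.0193, 0.0248], 'score': 0.83}
tin {'position': [0.703, 0.32, 0.1033], 'score': 0.67}
drill {'position': [0.7079, -0.3553, 0.0569], 'score': 0.78}
```

View pics/t3.png

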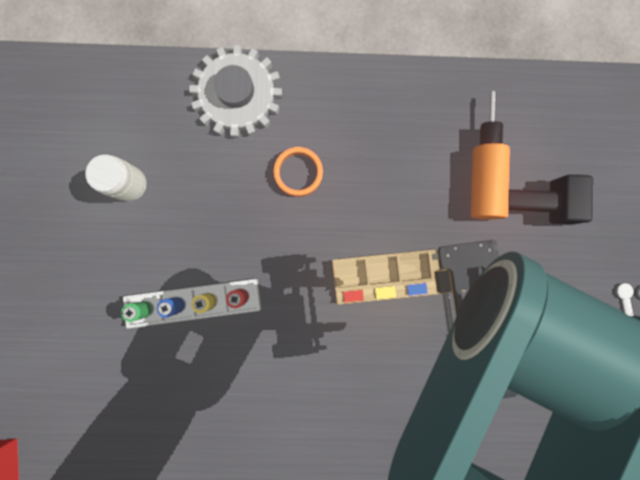

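The picture shows all four sockets upright and centred in their pockets: green (131,312), blue (166,307), yellow (200,303) and red (235,298). Their tops are at the right height (sleeve tops measure 80 mm). The tape, tin and drill have not moved, and the arm is clear.

```bash
python3 -c "
from station import ticket
print(ticket.sign_off())"
```

```text
the job is handed in; nothing more can be done
None
```

The job is handed in: all four sockets stand upright in the aluminium rack in reverse order (green, blue, yellow, red from left to right), and the tape, tin and drill stayed where they were.

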